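# Clip the shelter torch and box spanner onto their rack

### The job

Put the torch and the double-ended tubular box spanner away in the clip rack: lay each lengthwise over the empty pair of spring clips that fits its thickness and press it down, flank first, until it snaps fully home in both clips, then let go of it. Leave the screwdriver in its clips, and leave the mug, tea infuser and timer where they are.

Things in the scene. Friction and masses are not known exactly. Their poses are not given: they have to be found in the camera images.
- torch_mid (a point): On the axis of the aluminium torch, half-way along its barrel; 182 mm long (x -85 to 97 mm), about 160 g. Round barrel of 28 mm diameter, x -57 to 57 mm, between a hexagonal head and tail, 40 mm across flats. x along the axis, towards the glass. It lies on a flat, axis 20 mm above the desk. It fits the wide clips, either way round.
- spanner_mid (a point): Centre of the steel box spanner, half-way along its axis, 160 mm long, about 180 g. Round shank of 18 mm diameter, x -57 to 57 mm, between two hexagonal sockets 30 mm across flats. x along the axis. It lies on a flat of its sockets, axis 15 mm above the desk. It fits the narrow clips, either way round.
- rack: Fixed wooden base of the clip rack, 124 x 250 x 8 mm, origin under its centre, y along its length. Three places 80 mm apart along y, in any order: wide clips (empty), narrow clips (empty), narrow clips with the screwdriver. Each place has two clips 42 mm either side of its middle along x, 14 mm wide; between them 70 mm is open for fingers, down to the base.
- wide_seat (a point): Where torch_mid lies when home: 45 mm above the desk, midway between the two wide clips. x along the rod, z up. Clips open upwards: sprung blades with round lips 19 mm apart, tops 61 mm above the desk, on steel feet 62 mm long. Lips touch when the barrel is 24 mm above home, are spread widest at 12 mm, then close over it and hold it on its seat.
- narrow_seat (a point): Where spanner_mid lies when home: 45 mm above the desk, midway between the two empty narrow clips. x along the rod, z up. Clips open upwards: sprung blades with round lips 12 mm apart, tops 58 mm above the desk, on steel feet 36 mm long. Lips touch when the shank is 17 mm above home, are spread widest at 9 mm, then close over it and hold it on its seat.
- wide: Fixed body of the wide clips, origin at desk level under wide_seat. Pressing the torch in takes about 8 to 12 N in all. The torch's head and tail go outside the clips, with 8 mm to spare either way along x.
- narrow: Fixed body of the empty narrow clips, origin at desk level under narrow_seat. Pressing the spanner in takes about 8 to 12 N in all. The spanner's sockets go outside the clips, with 8 mm to spare either way along x.
- screwdriver_mid (a point): Middle of the black handle (18 mm thick, 130 mm long) of a screwdriver that already sits in the third place of the rack, in narrow clips, 45 mm above the desk; its steel blade points along +x, to 135 mm from this point. Leave it there.
- mug: Black ceramic mug, 80 mm wide, 95 mm high, handle along its +y; origin at the centre of its underside. Leave it.
- infuser: Stainless steel tea infuser ball, 50 mm wide, 58 mm high with its loop; origin at the centre of its underside. Leave it.
- timer: Blue plastic dial timer, 68 mm wide, 39 mm high; origin at the centre of its underside. Leave it.
Things that resemble listed ones, but are neither listed nor needed, are in the scene too. Leave any blue or green look-alike of the part that bears spanner_mid alone. What is shaped like the part that bears torch_mid but purple is not meant.

How it is judged:
By the outcome, as a careful person would: the job done as asked, in the order asked, and still so for the second after the job is handed in, with the robot touching nothing.
It also fails if it takes over 61 s, if anything falls off the work surface, if the arm or the gripper's body presses on something with over 40 N, if the wrist force passes 120 N, or if a joint passes its speed limit or range.

### The arm

A 7-joint arm with a two-finger parallel gripper is mounted at the origin on the work surface. World frame = base frame: x ahead of the robot, y to its left, z up, the work surface at z = 0. Lengths are in m, angles in rad, forces in N, time in s.
With the tool pointing down it reaches from about 0.4 to 0.9 m from the base axis. Payload 5.5 kg.
Tool frame: the origin (TCP) lies midway between the tips of the shut fingers; the grasp point (between the pads) lies 19 mm behind it (manip.grip_depth is the distance from the TCP to the grasp point, in m); z points along the fingers, x is the direction in which the jaws open and shut, and the axes are right-handed (so a half turn about z gives the same grasp; the last joint's range is limited). The gripper opens to 92 mm and grips with 3 to 60 N. Pads are 19 mm wide; open, the fingers measure 130 mm over their backs; the gripper's body (75 mm by 190 mm) begins 47 mm behind the grasp point.
Start: joints at [1.505, 0.501, -0.427, 1.55, 0.221, 1.138, -0.21], TCP at [0.21, -0.615, 0.227] pointing down, gripper open.
Joint ranges: [-2.88, 2.88], [-0.31, 2.03], [-1.54, 1.56], [0.2, 2.42], [-1.41, 4.55], [0.19, 2.02], [-2.57, 2.57]. Speed limits (rad/s): [2.57, 2.57, 3.14, 3.14, 3.14, 3.14, 3.14].

### API

Orientations are given as a unit quaternion [x, y, z, w].
In Python, from bench import manip, effector, viewer gives the robot as it stands. Calls block until the motion is done:
- manip.move_pose(position, orientation): joint-space move of the TCP to a pose.
- manip.servo_line(position, ori=None, vel=0.15): straight line of the TCP; ori=None keeps the orientation; vel is the mean speed in m/s.
- manip.movej(angles): joint-space move.
- effector.open_jaws() and effector.close(f_grip=None): open the fingers fully, or close them until they stop; f_grip is the grip in N (None keeps the last).
- manip.sleep(seconds).
- manip.solve_ik(position, orientation): joint angles nearest the present ones, or None.
- viewer.get_image(name): name is "scene" or "top"; returns the picture (400x640x3 uint8, red, green, blue); there is no depth.
- viewer.get_calibration(name): a dict with "vfov" (degrees; the focal length in pixels is half the picture's height over the tangent of half this angle, whatever the lens; pixels are square), "cx", "cy" (the principal point, pixels), "eye" and "attitude" of the camera in the world. Camera axes: x right, y down, z forward; pixel columns grow to the right and rows downward; lengths in m; the calibration is good to about 2 mm. A picture is of the moment at which its call begins. get_calibration takes no time and is no camera call.
A pose or a line that the arm cannot do raises manip.PlanningError and nothing moves.
- manip.hand_in(): hands the job in, once; it reports no verdict.
Readings, each from a call of its own:
- manip.current_clock(): time.
- manip.current_q(): joint angles.
- manip.current_joint_velocities(): joint speeds.
- manip.current_tau(): joint torques, N m.
- manip.current_tool_pos(): TCP position.
- manip.current_tcp_rot(): TCP orientation.
- manip.current_force(): force on the tool from outside, world axes, zero at the start.
- manip.current_wrist_torque(): the same for the moment, N m.
- manip.current_finger_gap(): finger opening in m.
Only numpy, scipy, OpenCV 4.12 (cv2) and the standard library are available. Lean on these libraries where they do the work, as an engineer would, in place of code of your own. Each camera call takes 0.05 s, during which the arm holds its last target.

## Working session

There is one attempt and no reset: what is moved stays moved. The work goes in short steps, each a Python script; the robot and the scene stay as the last script left them, time stands still between calls to the robot, and variables do not carry over. Pictures are saved under pics/ and viewed, and the job is handed in when it is done.

```bash
mkdir -p pics; ls; python3 - <<'E'
from bench import manip, effector, viewer
import cv2
for n in ("scene","top"):
    im=viewer.get_image(n); cv2.imwrite(f"pics/{n}0.png",im[:,:,::-1]); print(n,viewer.get_calibration(n))
print(manip.current_clock(),manip.current_tool_pos(),manip.current_tcp_rot(),manip.grip_depth)
E
```

```text
pics
scene {'vfov': 50.54168461129861, 'cx': 316.7138981265681, 'cy': 204.06414052086765, 'eye': array([0.8997823 , 0.3802343 , 0.80881296]), 'attitude': array([ 0.4314125 ,  0.86112286, -0.23969048, -0.12206211])}
top {'vfov': 53.000400991011595, 'cx': 315.29292477896604, 'cy': 194.72996674171088, 'eye': array([0.41313306, 0.11177835, 1.05955376]), 'attitude': array([-0.70038664,  0.71258193, -0.0337881 ,  0.02332194])}
0.1 [ 0.20964518 -0.61460257  0.22577105] [ 8.13316288e-01 -5.81821136e-01 -7.00566153e-04 -5.38830717e-04] 0.0188
```

View pics/scene0.png

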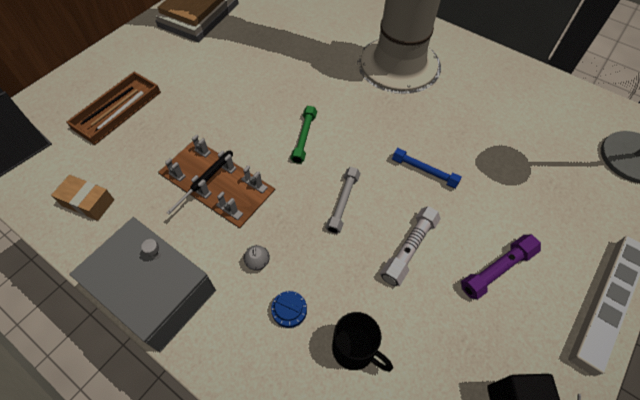

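View pics/top0.png

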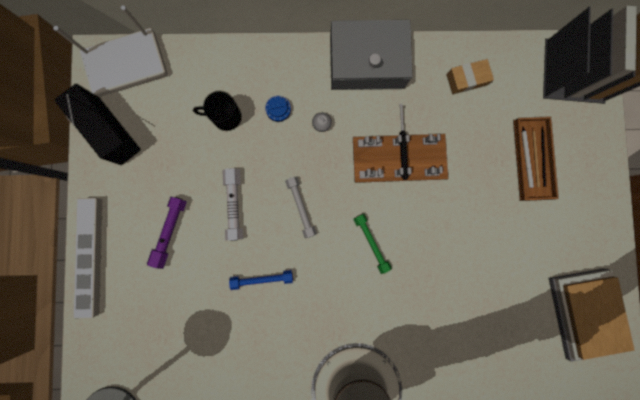

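```bash
cat > h.py <<'E'
from bench import manip, effector, viewer
import cv2, numpy as np
from scipy.spatial.transform import Rotation as R
class Cam:
    def __init__(s,n):
        c=viewer.get_calibration(n); s.f=200/np.tan(np.radians(c['vfov']/2)); s.cx,s.cy=c['cx'],c['cy']
        s.e=np.array(c['eye']); s.R=R.from_quat(c['attitude']).as_matrix()
    def proj(s,p):
        v=(np.atleast_2d(p)-s.e)@s.R; return np.c_[s.f*v[:,0]/v[:,2]+s.cx,s.f*v[:,1]/v[:,2]+s.cy]
    def cast(s,uv,z):
        uv=np.atleast_2d(uv).astype(float)
        d=np.c_[(uv[:,0]-s.cx)/s.f,(uv[:,1]-s.cy)/s.f,np.ones(len(uv))]@s.R.T
        return s.e+d*((z-s.e[2])/d[:,2])[:,None]
top,scene=Cam('top'),Cam('scene')
E
python3 - <<'E'
from h import *
for c in (top,scene): print(c.proj([[0,0,0],[0.21,-0.615,0.227],[.5,0,0],[.5,.3,0]]), c.R)
im=cv2.imread('pics/top0.png'); 
cv2.imwrite('pics/topcrop.png',cv2.resize(im[90:290,140:460],None,fx=2.5,fy=2.5,interpolation=cv2.INTER_CUBIC))
cv2.imwrite('pics/rackcrop.png',cv2.resize(im[95:195,340:460],None,fx=6,fy=6,interpolation=cv2.INTER_CUBIC))
im=cv2.imread('pics/scene0.png'); 
cv2.imwrite('pics/scenecrop.png',cv2.resize(im[120:300,150:460],None,fx=2.5,fy=2.5,interpolation=cv2.INTER_CUBIC))
E
```

```text
[[356.08826881 388.75269921]
 [664.78935157 320.05606074]
 [351.18614058 193.67716543]
 [237.85120199 195.56085179]] [[-0.01782929 -0.99658972  0.08056705]
 [-0.99974173  0.01663385 -0.01548483]
 [ 0.01409189 -0.08082233 -0.9966289 ]]
[[399.20396135  63.85091962]
 [166.39384656 -60.35368437]
 [286.97752329 182.52640992]
 [399.21853334 254.08380847]] [[-0.5979682   0.68448407 -0.41703188]
 [ 0.80151257  0.51286346 -0.30748767]
 [ 0.00341    -0.51812414 -0.85529863]]
```

View pics/topcrop.png

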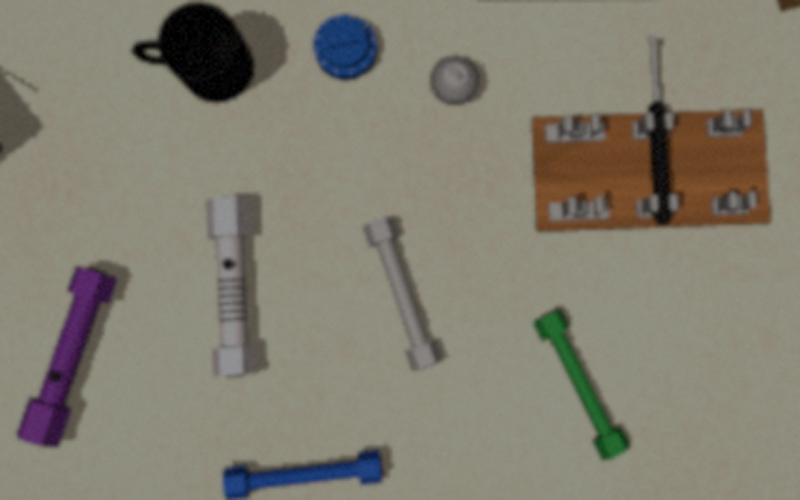

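View pics/rackcrop.png

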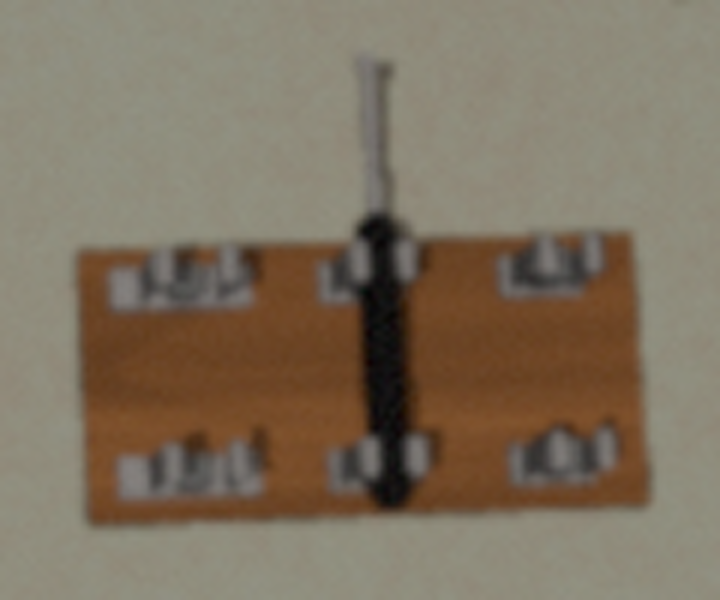

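View pics/scenecrop.png

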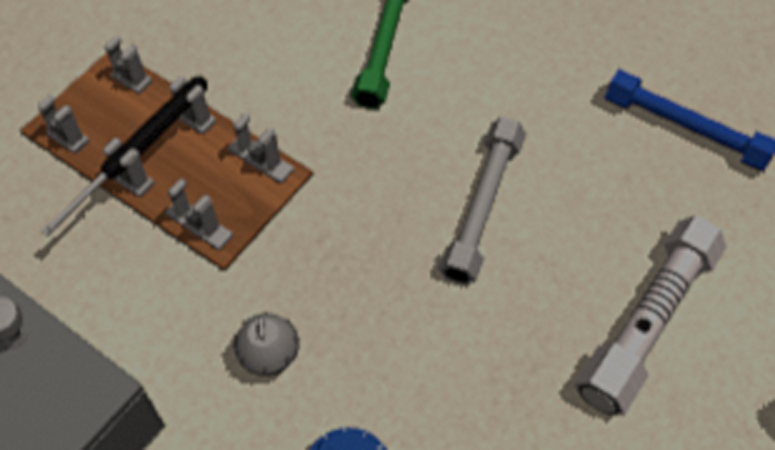

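```bash
cat > meas.py <<'E'
from h import *
def rect(pts):
    r=cv2.minAreaRect((pts[:,:2]*1000).astype(np.float32)); b=cv2.boxPoints(r)
    e=[b[1]-b[0],b[2]-b[1]]; L=[np.linalg.norm(x) for x in e]; i=int(np.argmax(L)); d=e[i]/L[i]
    return np.array(r[0]),d,L[i],L[1-i]
def obj(im,roi,mask_fn,cam,z):
    x0,y0,x1,y1=roi; m=np.zeros(im.shape[:2],np.uint8); m[y0:y1,x0:x1]=mask_fn(im[y0:y1,x0:x1])*255
    m=cv2.morphologyEx(m,cv2.MORPH_CLOSE,np.ones((5,5)))
    cs,_=cv2.findContours(m,cv2.RETR_EXTERNAL,cv2.CHAIN_APPROX_NONE); c=max(cs,key=cv2.contourArea)[:,0]
    out=np.zeros_like(m); cv2.fillPoly(out,[c],255)
    return rect(cam.cast(c,z)),out,c
def lowsat(bg_s): 
    def f(a):
        h=cv2.cvtColor(a,cv2.COLOR_BGR2HSV).astype(int); return (h[...,1]<bg_s)&(h[...,2]>60)
    return f
def brown(a):
    h=cv2.cvtColor(a,cv2.COLOR_BGR2HSV).astype(int); return (h[...,1]>100)&(h[...,0]<20)
E
python3 - <<'E'
from meas import *
T=cv2.imread('pics/top0.png');S=cv2.imread('pics/scene0.png')
for nm,(a,b) in {'torch':((231,205),(430,222)),'bg':((270,200),(330,160))}.items():
    print(nm,cv2.cvtColor(T,cv2.COLOR_BGR2HSV)[a[1]-3:a[1]+4:3,a[0]-12:a[0]+13:4].tolist())
outs=[]
for im,cam,rois in ((T,top,[(205,155,262,255),(275,165,330,250),(340,120,460,195)]),(S,scene,[(370,195,450,295),(318,155,370,240),(145,125,285,235)])):
    o=im.copy()
    for (roi,fn,z) in zip(rois,(lowsat(22),lowsat(22),brown),(0.02,0.015,0.008)):
        r,m,c=obj(im,roi,fn,cam,z); print(r, np.degrees(np.arctan2(r[1][1],r[1][0])))
        cv2.drawContours(o,[c[:,None]],-1,(0,0,255),1)
    outs.append(o)
cv2.imwrite('pics/seg_top.png',cv2.resize(outs[0][110:260,190:470],None,fx=2.8,fy=2.8))
cv2.imwrite('pics/seg_scene.png',cv2.resize(outs[1][110:310,140:460],None,fx=2.5,fy=2.5))
E
```

```text
torch [[[32, 25, 145], [30, 29, 143], [21, 23, 109], [150, 2, 112], [10, 16, 93], [19, 48, 90], [28, 34, 137]], [[30, 26, 146], [30, 27, 144], [19, 25, 110], [0, 0, 115], [9, 20, 90], [19, 47, 87], [28, 28, 138]], [[32, 25, 144], [28, 28, 144], [21, 29, 116], [150, 7, 111], [13, 19, 95], [18, 49, 89], [28, 28, 138]]]
bg [[[27, 34, 143], [26, 35, 144], [26, 28, 144], [30, 32, 143], [28, 30, 144], [28, 30, 145], [27, 32, 144]], [[27, 33, 145], [24, 35, 144], [20, 39, 144], [25, 34, 144], [25, 34, 144], [25, 32, 144], [24, 35, 145]], [[26, 35, 144], [22, 39, 144], [25, 34, 143], [22, 40, 145], [22, 41, 144], [26, 30, 145], [23, 39, 145]]]
(array([477.40997314, 311.70651245]), array([9.9999976e-01, 7.0538861e-04], dtype=float32), np.float32(187.07137), np.float32(46.210033)) 0.04041579
(array([466.87271118, 135.25631714]), array([0.9496074 , 0.31344187], dtype=float32), np.float32(161.76196), np.float32(29.746412)) 18.266777
(array([ 593.0881958 , -131.07518005]), array([ 0.02235082, -0.9997502 ], dtype=float32), np.float32(247.3485), np.float32(121.12071)) -88.719284
(array([473.53491211, 311.73181152]), array([0.99962616, 0.02734068], dtype=float32), np.float32(200.78816), np.float32(41.217804)) 1.5667008
(array([462.52807617, 132.38879395]), array([0.9495283 , 0.31368142], dtype=float32), np.float32(167.91586), np.float32(30.90869)) 18.28123
(array([ 597.06213379, -130.89630127]), array([ 0.02222347, -0.999753  ], dtype=float32), np.float32(249.33167), np.float32(123.278854)) -88.726585
```

View pics/seg_top.png

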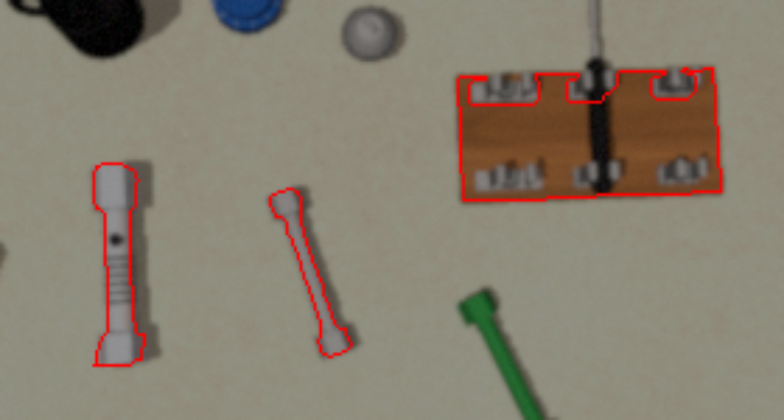

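View pics/seg_scene.png

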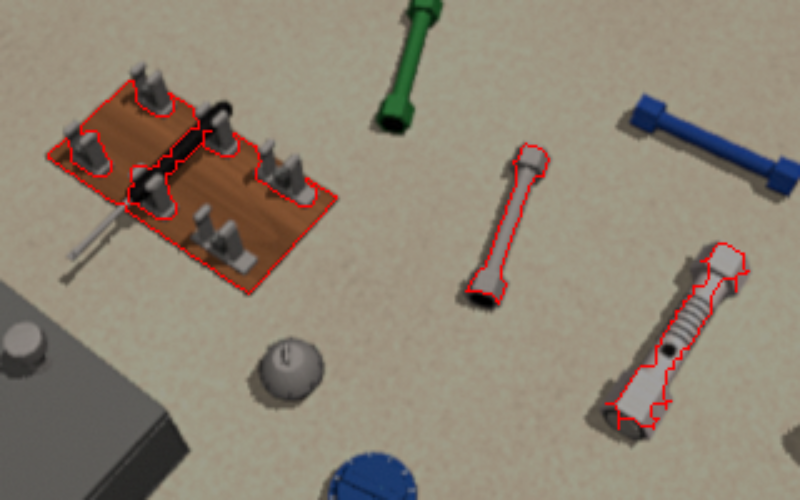

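```bash
python3 - <<'E'
from meas import *
T=cv2.imread('pics/top0.png')
_,m,_=obj(T,(205,155,262,255),lowsat(22),top,.02)
ys=np.arange(192,226); mid=[(np.nonzero(m[y])[0].mean(),y) for y in ys]; w=[(m[y]>0).sum() for y in ys]
p=top.cast(mid,.02)*1000; k=np.polyfit(p[:,0],p[:,1],1); print('barrel',k,np.degrees(np.arctan(k[0])),np.median(w),'y at 477',np.polyval(k,477), 'row ends',[ (y,(m[y]>0).sum()) for y in list(range(166,176))+list(range(234,244))])
# width centre of barrel crosses
print('axis ends', top.cast([(231,168),(233,241)],.02)[:,:2])
print('wide foot ctr',top.cast([(371,158.8)],.012),'narrow ~',top.cast([((545/6+340+557/6+340)/2,95+(275+467)/12)],.012))
print('pred px top', top.proj([[.5932,-.051,.012],[.5968,-.211,.012],[.595,-.131,.045]]), 'scene',scene.proj([[.5932,-.051,.012],[.5968,-.211,.012],[.595,-.131,.045]]))
q=manip.current_q()
for yaw in (0,1.3,18.3):
  for f in (90,-90):
    o=(R.from_euler('z',yaw+f,degrees=True)*R.from_euler('x',180,degrees=True)).as_quat()
    for pos in ([.477,.3115,.003],[.594,-.051,.03],[.597,-.211,.03],[.464,.134,.003]): print(yaw,f,pos,np.round(manip.solve_ik(pos,o),2) if manip.solve_ik(pos,o) is not None else None)
E
```

```text
barrel [4.34693507e-02 2.91318666e+02] 2.4890433714490525 10.0 y at 477 312.05354656753303 row ends [(166, np.int64(0)), (167, np.int64(0)), (168, np.int64(8)), (169, np.int64(12)), (170, np.int64(14)), (171, np.int64(16)), (172, np.int64(16)), (173, np.int64(16)), (174, np.int64(17)), (175, np.int64(16)), (234, np.int64(16)), (235, np.int64(17)), (236, np.int64(17)), (237, np.int64(17)), (238, np.int64(17)), (239, np.int64(14)), (240, np.int64(14)), (241, np.int64(0)), (242, np.int64(0)), (243, np.int64(0))]
axis ends [[0.57073038 0.31409292]
 [0.38146774 0.30914031]]
wide foot ctr [[ 0.59067925 -0.05352122  0.012     ]] narrow ~ [[ 0.59345692 -0.21529216  0.012     ]]
pred px top [[370.02148308 157.87167817]
 [430.17060243 155.6112023 ]
 [403.02668234 154.487203  ]] scene [[242.48946019 195.8933145 ]
 [190.24654862 162.21402177]
 [212.73365868 170.14645807]]
0 90 [0.477, 0.3115, 0.003] [ 0.07  0.89 -0.95  1.87  0.94  0.9   0.22]
0 90 [0.594, -0.051, 0.03] [ 0.73  0.88 -0.98  1.8   0.89  0.97  0.94]
0 90 [0.597, -0.211, 0.03] [ 0.93  0.9  -0.93  1.71  0.85  0.99  1.25]
0 90 [0.464, 
[... 834 characters left out ...]
.48  1.72  0.44  0.81 -1.59]
1.3 -90 [0.464, 0.134, 0.003] [ 0.19  0.63 -0.64  2.09  0.66  0.62 -2.46]
18.3 90 [0.477, 0.3115, 0.003] [ 0.04  0.86 -0.91  1.88  0.9   0.88  0.56]
18.3 90 [0.594, -0.051, 0.03] [ 0.71  0.86 -0.94  1.8   0.86  0.95  1.28]
18.3 90 [0.597, -0.211, 0.03] [ 0.94  0.92 -0.96  1.71  0.88  1.01  1.55]
18.3 90 [0.464, 0.134, 0.003] [ 0.22  0.65 -0.67  2.09  0.69  0.63  0.96]
18.3 -90 [0.477, 0.3115, 0.003] [-0.08  0.77 -0.72  1.88  0.72  0.77 -2.45]
18.3 -90 [0.594, -0.051, 0.03] [ 0.48  0.71 -0.59  1.81  0.53  0.79 -1.64]
18.3 -90 [0.597, -0.211, 0.03] [ 0.7   0.75 -0.56  1.71  0.51  0.83 -1.35]
18.3 -90 [0.464, 0.134, 0.003] [ 0.24  0.66 -0.7   2.09  0.71  0.65 -2.21]
```

Candidates in the top view are:
- **Torch:** the aluminium one at (231,204), or the purple one at (168,232), which is not meant.
- **Spanner:** the grey steel one at (301,207), or the blue at (262,280) and green at (372,243), both look-alikes.

The crops confirm the aluminium torch (hex head towards +x) and the grey spanner. In the rack, the wide clips are at (371,158), the screwdriver at (403,154) and the empty narrow clips at (430,156).

```bash
cat >> h.py <<'E'
def ori(yaw): return (R.from_euler('z',yaw+90,degrees=True)*R.from_euler('x',180,degrees=True)).as_quat()
def rackp(x,y,z,c=(.5945,-.131),yaw=1.28):
    a=np.radians(yaw); return [c[0]+np.cos(a)*x-np.sin(a)*y, c[1]+np.sin(a)*x+np.cos(a)*y, z]
def shots(k):
    for n in ('scene','top'): cv2.imwrite(f'pics/{n}{k}.png',viewer.get_image(n)[:,:,::-1])
def st(): print('t',round(manip.current_clock(),2),'p',np.round(manip.current_tool_pos(),4),'F',np.round(manip.current_force(),1),'gap',round(manip.current_finger_gap(),4))
E
python3 - <<'E'
from h import *
manip.move_pose([.470,.3117,.15],ori(1.5)); st()
manip.servo_line([.470,.3117,.004],vel=.12); st()
effector.close(60); st()
manip.servo_line([.470,.3117,.15],vel=.15); st()
shots(1)
E
python3 -c "
import cv2
a=cv2.imread('pics/top1.png');b=cv2.imread('pics/scene1.png')
cv2.imwrite('pics/c1.png',cv2.vconcat([cv2.resize(a[90:270,140:460],(533,300)),cv2.resize(b[100:280,290:610],(533,300))]))"
```

```text
t 3.47 p [0.4706 0.3109 0.1499] F [-0.6  0.6  0.2] gap 0.092
t 4.83 p [0.4705 0.3122 0.0048] F [ 0.2  0.9 -0.1] gap 0.0919
t 5.87 p [0.47   0.3117 0.004 ] F [ 0.4  0.4 -0.3] gap 0.0267
t 6.99 p [0.4696 0.311  0.149 ] F [-0.5 -1.  -1.7] gap 0.0266
```

View pics/c1.png

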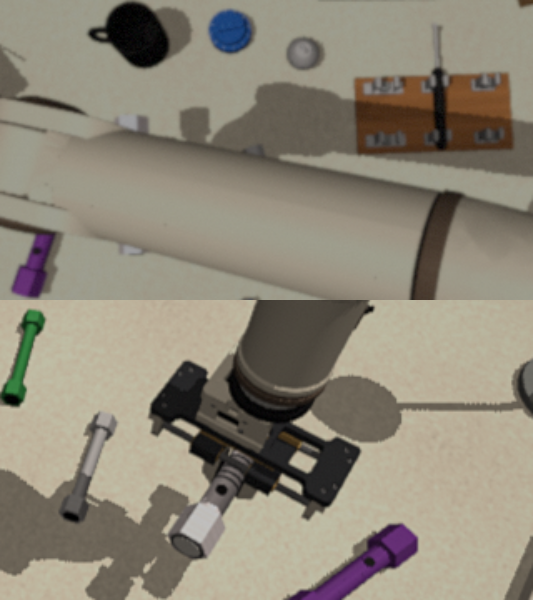

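The torch is held. Scene crop: the head points at the camera and the barrel is between the fingers. The top view is hidden by the arm. Next I move it over the wide clips and check alignment.

```bash
python3 - <<'E'
from h import *
manip.move_pose(rackp(0,80,.13),ori(1.28)); st()
manip.servo_line(rackp(0,80,.075),vel=.1); st()
shots(2)
E
python3 -c "
import cv2
a=cv2.imread('pics/top2.png');b=cv2.imread('pics/scene2.png')
cv2.imwrite('pics/c2.png',cv2.vconcat([cv2.resize(a[100:220,300:480],(450,300),interpolation=2),cv2.resize(b[110:250,140:350],(450,300),interpolation=2)]))"
```

```text
Traceback (most recent call last):
bench.PlanningError: the arm cannot take that pose within its joint ranges
[ WARN:0@0.015] global loadsave.cpp:275 findDecoder imread_('pics/top2.png'): can't open/read file: check file path/integrity
[ WARN:0@0.015] global loadsave.cpp:275 findDecoder imread_('pics/scene2.png'): can't open/read file: check file path/integrity
Traceback (most recent call last):
TypeError: 'NoneType' object is not subscriptable
```

```bash
python3 - <<'E'
from h import *
print(np.round(manip.current_q(),2))
for f in (0,180):
  for z in (.13,.1,.075,.03):
    q=manip.solve_ik(rackp(0,80,z),ori(1.28+f)); print(f,z,None if q is None else np.round(q,2))
for p in ([.53,.13,.15],[.5,.2,.15],[.56,.05,.15],[.58,0,.14]):
    q=manip.solve_ik(p,ori(1.28)); print(p,None if q is None else np.round(q,2))
E
```

```text
[ 0.26  0.82 -1.3   1.82  0.86  1.2   0.28]
0 0.13 None
0 0.1 None
0 0.075 None
0 0.03 None
180 0.13 None
180 0.1 None
180 0.075 None
180 0.03 None
[0.53, 0.13, 0.15] [ 0.64  0.82 -1.34  1.87  0.87  1.21  0.59]
[0.5, 0.2, 0.15] [ 0.51  0.81 -1.34  1.88  0.86  1.19  0.45]
[0.56, 0.05, 0.15] [ 0.77  0.85 -1.33  1.83  0.89  1.23  0.75]
[0.58, 0, 0.14] [ 0.82  0.88 -1.31  1.79  0.91  1.23  0.84]
```

```bash
python3 - <<'E'
from h import *
manip.move_pose([.56,.03,.14],ori(1.28)); st()
print(np.round(manip.current_q(),2))
for z in (.13,.1,.075,.03):
    q=manip.solve_ik(rackp(0,80,z),ori(1.28)); print(z,None if q is None else np.round(q,2))
    q=manip.solve_ik(rackp(0,-80,z),ori(1.28)); print(z,None if q is None else np.round(q,2))
E
```

```text
t 8.22 p [0.5596 0.032  0.1403] F [-0.1  1.4 -1.6] gap 0.0268
[ 0.8   0.86 -1.33  1.84  0.9   1.21  0.77]
0.13 None
0.13 None
0.1 None
0.1 None
0.075 None
0.075 None
0.03 None
0.03 None
```

```bash
python3 - <<'E'
from h import *
for p in ([.575,0,.14],[.58,-.02,.14],[.585,-.03,.14],[.59,-.04,.14],[.593,-.05,.14],[.593,-.05,.18],[.593,-.05,.2],[.575,-.05,.14]):
    q=manip.solve_ik(p,ori(1.28)); print(p,None if q is None else np.round(q,2))
for y in (-10,0,10,20,30):
    q=manip.solve_ik([.593,-.05,.14],ori(1.28+y)); print(y,None if q is None else np.round(q,2))
E
```

```text
[0.575, 0, 0.14] [ 0.83  0.87 -1.31  1.8   0.91  1.23  0.84]
[0.58, -0.02, 0.14] [ 0.86  0.88 -1.31  1.79  0.91  1.23  0.87]
[0.585, -0.03, 0.14] [ 0.87  0.89 -1.31  1.78  0.92  1.24  0.89]
[0.59, -0.04, 0.14] [ 0.88  0.9  -1.31  1.76  0.92  1.25  0.91]
[0.593, -0.05, 0.14] [ 0.89  0.9  -1.3   1.75  0.92  1.25  0.93]
[0.593, -0.05, 0.18] [ 0.91  0.86 -1.35  1.72  0.87  1.3   0.96]
[0.593, -0.05, 0.2] [ 0.92  0.84 -1.37  1.7   0.85  1.33  0.97]
[0.575, -0.05, 0.14] [ 0.92  0.88 -1.32  1.8   0.92  1.23  0.92]
-10 [ 0.88  0.87 -1.27  1.75  0.89  1.23  0.77]
0 [ 0.89  0.9  -1.3   1.75  0.92  1.25  0.93]
10 [ 0.9   0.93 -1.33  1.75  0.95  1.27  1.09]
20 [ 0.91  0.95 -1.36  1.75  0.97  1.3   1.25]
30 [ 0.91  0.98 -1.39  1.75  1.    1.32  1.41]
```

My bug: I passed 80 mm as 80 m. I'll fix the units.

```bash
python3 - <<'E'
from h import *
manip.move_pose(rackp(0,.08,.13),ori(1.28)); st()
manip.servo_line(rackp(0,.08,.075),vel=.1); st()
shots(2)
E
python3 -c "
import cv2
a=cv2.imread('pics/top2.png');b=cv2.imread('pics/scene2.png')
cv2.imwrite('pics/c2.png',cv2.vconcat([cv2.resize(a[100:220,300:480],(450,300),interpolation=2),cv2.resize(b[110:250,140:350],(450,300),interpolation=2)]))"
```

```text
t 8.67 p [ 0.593  -0.0503  0.1298] F [-1.1  1.  -1. ] gap 0.0268
t 9.37 p [ 0.5928 -0.0507  0.075 ] F [-0.4 -0.6 -2.1] gap 0.027
```

View pics/c2.png

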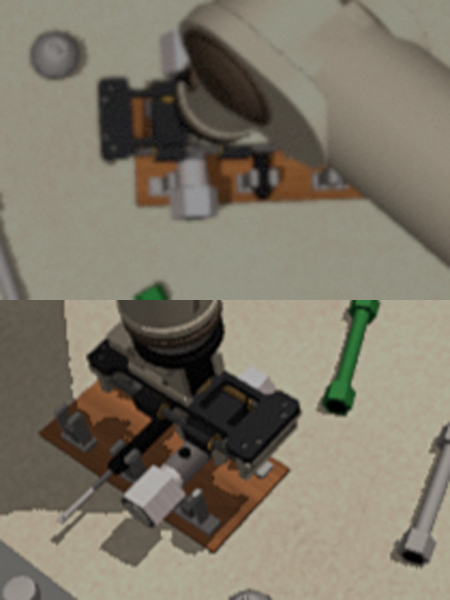

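```bash
python3 - <<'E'
from h import *
def rp(x): return rackp(x,.08,.091)
print('top tail shoulder/end',top.proj([rp(-.057),rp(-.085)]).round(1).tolist(),'head end',top.proj([rp(.097)]).round(1).tolist())
print('scene head shoulder/end',scene.proj([rp(.057),rp(.097),rp(-.085)]).round(1).tolist())
a=cv2.imread('pics/top2.png');b=cv2.imread('pics/scene2.png')
for q in (rp(-.057),rp(-.085),rp(.097),rp(.057)):
    for im,c in ((a,top),(b,scene)):
        u=c.proj([q])[0].round().astype(int); im[u[1],u[0]]=(0,0,255)
cv2.imwrite('pics/c3.png',cv2.vconcat([cv2.resize(a[110:200,340:415],(375,450),interpolation=0)]))
cv2.imwrite('pics/c4.png',cv2.vconcat([cv2.resize(b[140:240,180:290],(660,600),interpolation=0)]))
E
```

```text
top tail shoulder/end [[376.1, 175.6], [376.7, 187.0]] head end [[372.8, 113.7]]
scene head shoulder/end [[218.3, 194.2], [204.5, 208.2], [263.1, 148.9]]
```

View pics/c3.png

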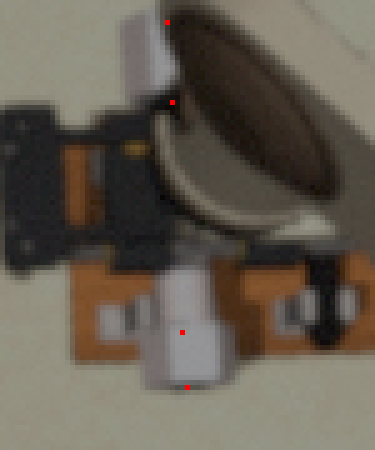

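View pics/c4.png

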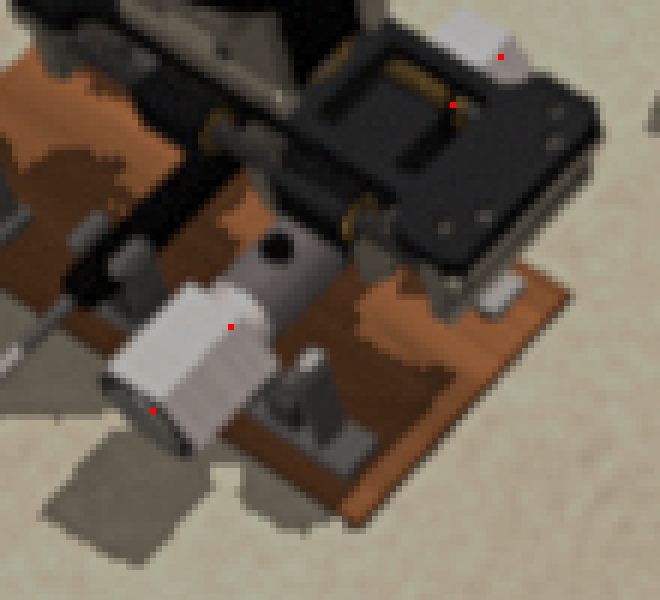

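Alignment is good in both views: the shoulders and ends fall within a pixel or two of prediction. Pressing the torch in.

```bash
python3 - <<'E'
from h import *
for z in (.055,.045,.037,.032,.029,.027):
    manip.servo_line(rackp(0,.08,z),vel=.06); st()
shots(3)
E
python3 -c "
import cv2
b=cv2.imread('pics/scene3.png')
cv2.imwrite('pics/c5.png',cv2.resize(b[140:240,180:290],(660,600),interpolation=2))"
```

```text
t 9.95 p [ 0.5924 -0.051   0.0546] F [-0.2  0.5 -2.8] gap 0.0267
t 10.27 p [ 0.5939 -0.051   0.0453] F [ 2.8 -0.1 -1.6] gap 0.0269
t 10.55 p [ 0.5922 -0.0511  0.0361] F [ 2.4  0.9 -7.5] gap 0.0264
t 10.8 p [ 0.5914 -0.0513  0.0305] F [  1.5   1.5 -12.8] gap 0.0269
t 11.05 p [ 0.592  -0.0511  0.029 ] F [-3.   0.  -3.3] gap 0.0266
t 11.3 p [ 0.592  -0.051   0.0288] F [-7.5 -0.9 11.9] gap 0.027
```

View pics/c5.png

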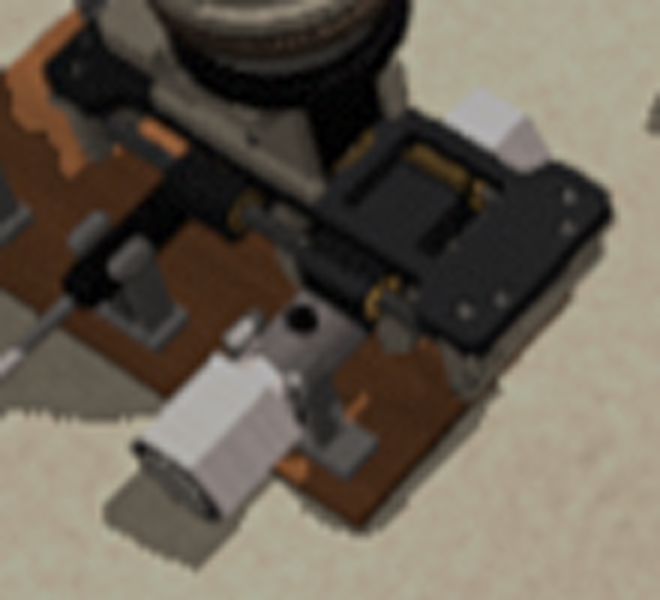

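The stop at TCP z 28.8 mm with the force reversing matches home. Releasing.

```bash
python3 - <<'E'
from h import *
manip.servo_line(rackp(0,.08,.029),vel=.06)
effector.open_jaws(); st()
manip.servo_line(rackp(0,.08,.14),vel=.18); st()
manip.move_pose([.4645,.134,.13],ori(18.3)); st()
shots(4)
E
python3 -c "
import cv2
a=cv2.imread('pics/top4.png');b=cv2.imread('pics/scene4.png')
cv2.imwrite('pics/c6.png',cv2.vconcat([cv2.resize(a[100:220,260:480],(550,300),interpolation=2),cv2.resize(b[110:250,140:397],(550,300),interpolation=2)]))"
```

```text
t 12.78 p [ 0.5927 -0.051   0.029 ] F [-0.4 -0.4  0.1] gap 0.0922
t 13.55 p [ 0.5921 -0.0515  0.1391] F [-0.6  0.7 -0.1] gap 0.0919
t 14.45 p [0.4658 0.1328 0.1297] F [ 0.6 -0.8 -0.2] gap 0.092
```

View pics/c6.png

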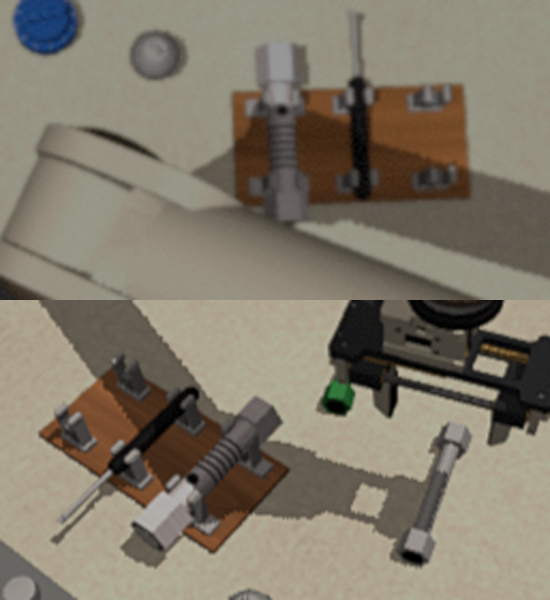

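The torch sits level in both wide clips (top view about (373,160)) and the screwdriver has not moved. Now the spanner.

```bash
python3 - <<'E'
from h import *
manip.servo_line([.4645,.134,.0025],vel=.12); st()
effector.close(60); st()
manip.servo_line([.4645,.134,.13],vel=.15); st()
manip.move_pose([.53,-.03,.16],ori(10)); st()
manip.move_pose(rackp(0,-.08,.14),ori(1.28)); st()
manip.servo_line(rackp(0,-.08,.072),vel=.1); st()
shots(5)
a=cv2.imread('pics/top5.png');b=cv2.imread('pics/scene5.png')
z=.084
for x in (-.08,-.057,.057,.08):
    for im,c in ((a,top),(b,scene)):
        u=c.proj([rackp(x,-.08,z)])[0].round().astype(int); im[u[1],u[0]]=(0,0,255)
cv2.imwrite('pics/c7.png',cv2.vconcat([cv2.resize(a[110:200,355:475],(400,300),interpolation=0),cv2.resize(b[110:215,130:270],(400,300),interpolation=0)]))
E
```

```text
t 15.77 p [0.465  0.1343 0.0031] F [ 0.7 -0.   0.2] gap 0.0918
t 16.93 p [0.4644 0.1341 0.0025] F [ 0.4  0.3 -0.2] gap 0.0165
t 17.93 p [0.464  0.1335 0.1292] F [-0.  -1.  -3.4] gap 0.0164
t 18.68 p [ 0.5295 -0.0302  0.1594] F [-0.1  0.9 -1.7] gap 0.0168
t 19.48 p [ 0.5963 -0.2093  0.1398] F [-0.5  0.9 -1.5] gap 0.0162
t 20.32 p [ 0.5967 -0.2108  0.0724] F [-0.4  0.4 -1.6] gap 0.0167
```

View pics/c7.png

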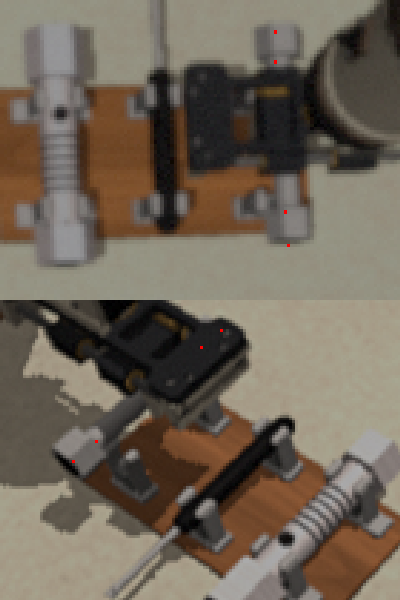

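The spanner sits about 4 mm too far along +x: its ends are past the predicted marks in both views. Shifting by 4 mm, then pressing.

```bash
python3 - <<'E'
from h import *
X=-.004
manip.servo_line(rackp(X,-.08,.072),vel=.06); st()
for z in (.05,.042,.037,.0335,.031):
    manip.servo_line(rackp(X,-.08,z),vel=.06); st()
shots(6)
a=cv2.imread('pics/top6.png');b=cv2.imread('pics/scene6.png')
cv2.imwrite('pics/c8.png',cv2.vconcat([cv2.resize(a[110:200,355:475],(400,300),interpolation=2),cv2.resize(b[110:215,130:270],(400,300),interpolation=2)]))
E
```

```text
t 20.67 p [ 0.5921 -0.2113  0.0723] F [ 0.2  0.3 -1.5] gap 0.0165
t 21.18 p [ 0.5923 -0.2111  0.0498] F [-0.1 -0.6 -2.2] gap 0.0164
t 21.47 p [ 0.5933 -0.211   0.0421] F [ 3.1  0.5 -2.5] gap 0.0167
t 21.72 p [ 0.5912 -0.2111  0.0356] F [ 3.1 -0.1 -7.4] gap 0.0168
t 21.97 p [ 0.5915 -0.2111  0.0329] F [ 0.1  0.1 -4.9] gap 0.0167
t 22.22 p [ 0.5919 -0.2111  0.0324] F [-4.7  0.3  6.7] gap 0.0166
```

View pics/c8.png

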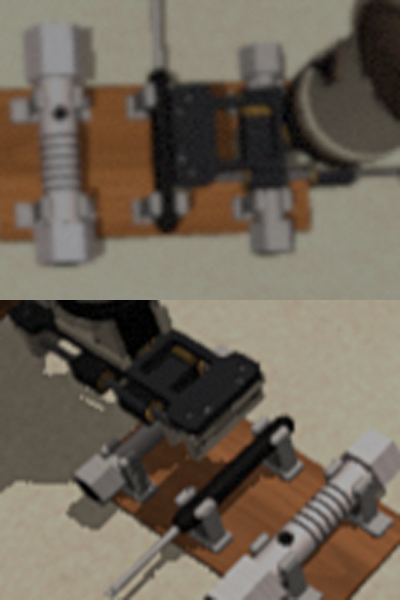

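It stopped at TCP z 32.4 mm (about 32.5 expected) with the force reversed. Releasing, retreating and checking.

```bash
python3 - <<'E'
from h import *
X=-.004
manip.servo_line(rackp(X,-.08,.0325),vel=.06)
effector.open_jaws(); st()
manip.servo_line(rackp(X,-.08,.17),vel=.18); st()
manip.movej([1.505, 0.501, -0.427, 1.55, 0.221, 1.138, -0.21]); st()
manip.sleep(.3)
shots(7)
a=cv2.imread('pics/top7.png');b=cv2.imread('pics/scene7.png')
for nm,y,xs,r in (('torch',.08,(-.085,.097),.02),('sp',-.08,(-.08,.08),.015)):
    for im,c in ((a,top),(b,scene)):
        for x in xs:
            u=c.proj([rackp(x,y,.045)])[0].round().astype(int); im[u[1],u[0]]=(0,0,255)
cv2.imwrite('pics/c9.png',cv2.vconcat([cv2.resize(a[100:200,340:475],(540,400),interpolation=2)]))
cv2.imwrite('pics/c10.png',cv2.resize(b[115:245,130:290],(738,600),interpolation=2))
E
```

```text
t 23.82 p [ 0.5923 -0.2111  0.0325] F [ 1.   0.4 -0.5] gap 0.0916
t 24.74 p [ 0.5915 -0.2113  0.1688] F [-1.1  0.2 -0.7] gap 0.092
t 26.76 p [ 0.2118 -0.6144  0.2262] F [-0.4  0.3  0.3] gap 0.0918
```

View pics/c9.png

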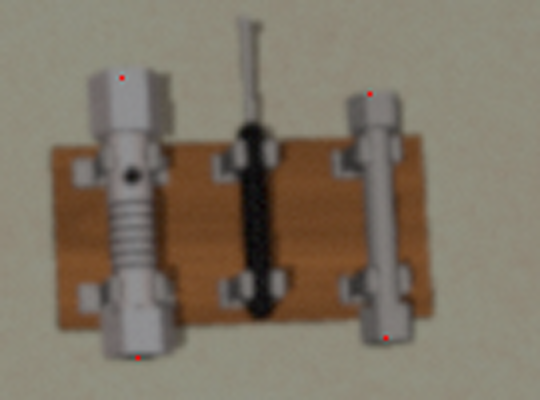

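View pics/c10.png

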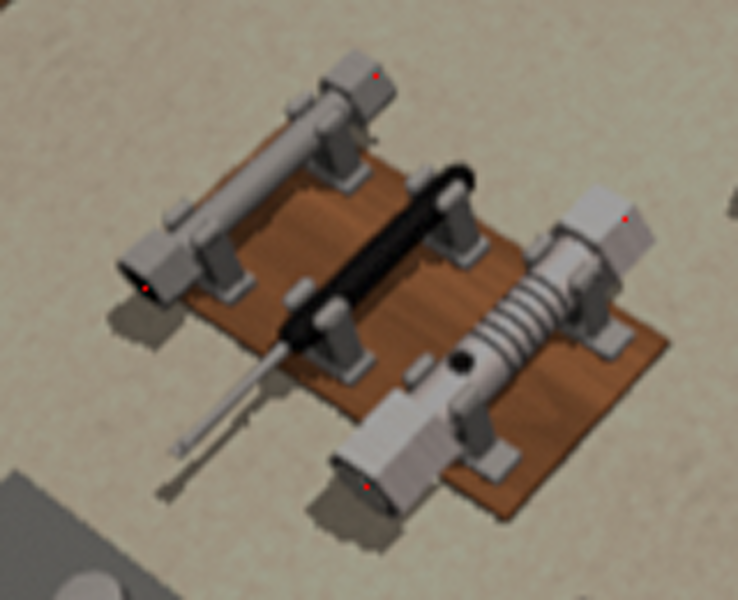

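View pics/top7.png

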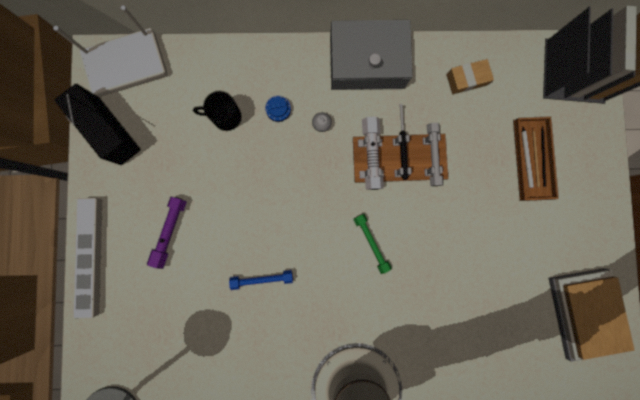

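Both parts lie level between closed lips in both clips. The end centres match the home height within about 1–2 px in both views, and everything else is where it was.

```bash
python3 - <<'E'
from h import *
manip.hand_in(); st()
E
```

```text
the job is handed in; nothing more can be done
the job is handed in; nothing more can be done
```

I put the aluminium torch in the wide clips first, then the grey steel spanner in the empty narrow clips. Both were released, the arm went back to its start pose, and I handed the job in at about 27 s.

- **Seating:** each part snapped in, then stopped at its home height: TCP z 28.8 mm for the torch and 32.4 mm for the spanner. The force reversed to about 12 N for the torch and 7 N for the spanner.
- **Final pictures:** in both views the torch and spanner ends are within about 1–2 px of the home projection, with head, tail and sockets outside the clips. The screwdriver, mug, infuser, timer and look-alikes look unmoved.
- **What disagreed:** one planning call was refused because I gave a distance in the wrong units, and nothing moved. The spanner was held about 4 mm off along its axis, which I corrected before pressing. The finger gaps read about 1.5 mm under the nominal diameters, with no sign of slip. The rack's x position differed by 4 mm between the two cameras, within the 8 mm to spare.

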